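Seat the coin chuck in the display spindle

TASK

Lift the blue coin chuck out of its dark wooden rest and seat its tapered shank in the steel spindle of the ivory coin stand, turning it lightly in contact until its flange slots drop over the spindle's two brass dogs. Then press it fully home with about 12 N and hold that for about half a second, never forcing it with more than 35 N, and let go, leaving it upright and the other things on the shelf where they are.

Things in the scene. Friction and masses are not known exactly. Their poses are not given: they have to be found in the camera images.
- chuck_grip (a point): Centre of the coin chuck's blue grip block: 34 mm along x, 28 mm along y (take it across these two flats), 46 mm tall; coin and jaws stand 5 mm above it. z up along the shank. The chuck (loose, 0.2 to 0.4 kg) stands shank down in a hole in a dark wooden rest, 85 x 75 x 60 mm. The steel flange's underside is 31 mm below this point, its top 23 mm below.
- chuck: The same chuck; origin at the shank's tip, 73 mm below chuck_grip, same axes. Flange 56 mm across, 8 mm thick; under it the tapered shank, 42 mm long, 27.6 mm across at the flange, 14 mm at the tip. The flange has two drive slots 11 mm wide, open at the rim, from 17 to 28 mm off the axis, at the chuck's +x and -x (a half turn gives the same fit).
- seat (a point): Centre of the steel spindle's face on the ivory stand, 86 mm above the shelf, at the mouth of the upright taper bore (28.4 mm wide at the face, narrowing to 13 mm, 46 mm deep); z up, x and y are the stand's. Home: the flange's underside on this face, chuck_grip 31 mm above this point. With the slots not over the dogs the flange rides on them, 5.5 mm higher.
- stand: Ivory stand, fixed, base 130 x 120 x 26 mm, origin under its centre; spindle 60 mm across. On the spindle's face two opposite brass dogs, 20 to 28 mm off the axis, 8 mm wide, 5.5 mm tall, top edges rounded. Their line lies 8 to 78 degrees anticlockwise (seen from above) from the stand's x axis, not measured. A brake holds the spindle (slips above about 0.5 N m).
- jar: Green glass jar with cork stopper, 68 mm across, 120 mm tall, loose; origin at the centre of its underside. Leave it alone.
- pencil_box: Red lacquer pencil box, 60 x 190 x 26 mm, loose; origin at the centre of its underside. Leave it alone.
- ruler: Steel ruler, 200 x 25 x 4 mm, lying flat, loose; origin at the centre of its underside. Leave it alone.
- loupe: Black eye loupe, 44 mm across, 30 mm tall, loose; origin at the centre of its underside. Leave it alone.
Things that resemble listed ones, but are neither listed nor needed, are in the scene too. There is more than one size of the stand; the job needs the middle-sized.

How it is judged (in metres and radians):
On the way, in this order (a step that is already met when the one before it is completed fails the run):
1. the chuck is lifted clear of its rest (its shank tip more than 65 mm above the shelf) (height (world z) of chuck above 0.065 m), for 0.1 s.
2. the chuck is down on the spindle's face, slots over the dogs, and pressed home (more than 9 N between chuck and stand for 0.3 s) (z of chuck_grip in the frame of seat between 0.028 and 0.0335 m and horizontal distance between chuck_grip and seat below 0.003 m and angle between chuck_grip's own z axis and vertical below 0.05 rad and contact force between chuck and stand above 9 N), for 0.3 s.
At the end, for the whole second after the job is handed in: the chuck stands in the stand's bore, its flange within 2.5 mm of the spindle's face (so that the slots are over the dogs), centred within 3 mm, upright within 0.05 rad, released and at rest (z of chuck_grip in the frame of seat between 0.028 and 0.0335 m and horizontal distance between chuck_grip and seat below 0.003 m and angle between chuck_grip's own z axis and vertical below 0.05 rad and contact force between the fingers and chuck below 0.1 N and linear speed of chuck below 0.02 m/s); the robot touches nothing.
It fails at once if the chuck is forced against the stand with more than 35 N (contact force between chuck and stand above 35 N).
It fails at once if the jar is moved more than 20 mm (distance of jar from where it was at the start of the episode above 0.02 m).
It fails at once if the pencil box is moved more than 20 mm (distance of pencil_box from where it was at the start of the episode above 0.02 m).
It fails at once if the ruler is moved more than 20 mm (distance of ruler from where it was at the start of the episode above 0.02 m).
It fails at once if the loupe is moved more than 20 mm (distance of loupe from where it was at the start of the episode above 0.02 m).
It also fails if it takes over 72 s, if anything falls off the work surface, if the arm or the gripper's body presses on something with over 40 N, if the wrist force passes 120 N, or if a joint passes its speed limit or range.

ROBOT

A 6-joint arm with a two-finger parallel gripper is mounted at the origin on the work surface. World frame = base frame: x ahead of the robot, y to its left, z up, the work surface at z = 0. Lengths are in mm, angles in rad, forces in N, time in s.
With the tool pointing down it reaches from about 400 to 925 mm from the base axis. Payload 12.5 kg.
Tool frame: the origin (TCP) lies midway between the tips of the shut fingers; the grasp point (between the pads) lies 19 mm behind it; z points along the fingers, y is the line along which they close (so a half turn about z gives the same grasp; the last joint's range is limited). The gripper opens to 95 mm and grips with 3 to 60 N. Pads are 20 mm wide; open, the fingers measure 119 mm over their backs; the gripper's body (75 mm by 180 mm) begins 59 mm behind the grasp point.
Start: joints at [1.114, 0.491, 1.559, -0, 1.092, -0.106], TCP at [214.765, 586.961, 214.661] pointing down, gripper open.
Joint ranges: [-3.1, 3.1], [-0.84, 2.19], [0.05, 2.79], [-1.13, 4.28], [0.06, 2.93], [-2.69, 2.69]. Speed limits (rad/s): [2.22, 2.22, 2.79, 3.14, 3.14, 3.14].

INTERFACE

Orientations are given as [roll, pitch, yaw] about the fixed x, y, z axes, in that order (R = Rz(yaw) Ry(pitch) Rx(roll)).
In Python, from cell import env gives the robot as it stands.
- The arm moves only by the tool arm_command, never from a script. Its argument "targets" is a list of rows, each a list of 5 numbers: the shift along the tool's x, y, z in mm, then the turn about the tool's z in degrees, then the opening, from 0 (shut) to 1 (fully open). In form: [[tx, ty, tz, roll, fingers], ...]. A call has 1 to 5 rows; each row is the pose to reach, as a shift and turn from the pose commanded when the call began, along the tool's axes at that moment; what a row does not reach only later rows make up. A row lasts 1/10 s, in which the tool goes at most 50 mm and 8.59 degrees, less where a joint would pass 70% of its speed; a pose out of reach is approached as far as the arm can. A call with a gripper value outside its range is refused whole. The fingers move at their own pace and stop on an object; the grip force is fixed at half the most. Time passes only in rows, so rows that repeat a pose let the fingers close. It gives the time, the measured TCP pose, the force, the opening and the grip force at its end, in the units of the state.
- env.state(): the state, without advancing time (a new reading comes with each control period).
- env.read_camera(name): name is "side" or "top"; returns a dict with "frame" (400x640x3 uint8, red, green, blue), "vertical_fov" (degrees; the focal length in pixels is half the picture's height over the tangent of half this angle, whatever the lens; pixels are square), "cx", "cy" (the principal point, pixels), "world_from_camera" (4x4, takes a point from camera to world coordinates). Camera axes: x right, y down, z forward; pixel columns grow to the right and rows downward; lengths in mm; the calibration is good to about 2 mm. A picture is of the moment at which its call begins. There is no depth.
- env.job_done(): hands the job in; it is judged then, once.
The state is a dict: "t": time; "joints": joint angles; "qvel": joint speeds; "tau": joint torques, N m; "eef_pos": TCP position; "tcp_rot": TCP orientation; "ft_force": force on the tool from outside, world axes, zero at the start; "moment": the same for the moment, N m; "opening": opening from 0.0 (shut) to 1.0 (fully open); "grip_force": force on a finger pad.
Only numpy, scipy, OpenCV 4.12 (cv2) and the standard library are available. Lean on these libraries where they do the work, as an engineer would, in place of code of your own. Each camera call takes 0.05 s, during which the arm holds its last target. There are 200 camera calls.

## Working session

There is one attempt and no reset: what is moved stays moved. The work goes in short steps, Python scripts to look and compute and a tool call to move; the robot and the scene stay as the last step left them, time stands still between calls to the robot, and variables do not carry over. Pictures are saved under pics/ and viewed, at most 10 in all, crops included, and the job is handed in when it is done.

Besides the shell and the picture viewer there is one more tool, called in YAML: its name, and indented under it one key for each argument. arm_command: Moves the arm, as the interface text tells. Its arguments: {"type":"object","properties":{"targets":{"type":"array","items":{"type":"array","items":{"type":"number"}}}},"required":["targets"]}

```bash
ls; mkdir -p pics
cat > h.py <<'E'
import numpy as np, cv2
from cell import env
def cam(n):
    c=env.read_camera(n); c['f']=200/np.tan(np.radians(c['vertical_fov']/2)); return c
def save(c,n): cv2.imwrite('pics/'+n,cv2.cvtColor(c['frame'],cv2.COLOR_RGB2BGR))
def ray(c,u,v):
    T=np.array(c['world_from_camera']); d=np.array([(u-c['cx'])/c['f'],(v-c['cy'])/c['f'],1]); return T[:3,3],T[:3,:3]@d
def onz(c,u,v,z):
    o,d=ray(c,u,v); return o+d*(z-o[2])/d[2]
def tri(c1,p1,c2,p2):
    o1,d1=ray(c1,*p1);o2,d2=ray(c2,*p2)
    s=np.linalg.lstsq(np.c_[d1,-d2],o2-o1,rcond=None)[0]
    a,b=o1+s[0]*d1,o2+s[1]*d2; return (a+b)/2,np.linalg.norm(a-b)
def proj(c,P):
    T=np.linalg.inv(np.array(c['world_from_camera'])); p=T[:3,:3]@np.array(P)+T[:3,3]; return c['cx']+c['f']*p[0]/p[2],c['cy']+c['f']*p[1]/p[2]
E
python3 - <<'E'
from h import *
import pickle
for n in('side','top'):
    c=cam(n); save(c,n+'0.png'); pickle.dump(c,open(n+'0.pkl','wb'))
    print(n,c['f'],c['cx'],c['cy'],np.round(c['world_from_camera'],3).tolist(),[k for k in c])
print(env.state())
E
```

```text
pics
side 450.68866613634304 313.82412166475916 199.03204573044303 [[0.935, -0.281, 0.218, 209.73], [-0.356, -0.745, 0.565, -599.035], [0.004, -0.606, -0.796, 1032.42], [0.0, 0.0, 0.0, 1.0]] ['frame', 'vertical_fov', 'cx', 'cy', 'world_from_camera', 'f']
top 429.49439721294135 315.09417132150134 207.113159350232 [[-0.018, -0.994, 0.11, 342.812], [-1.0, 0.017, -0.008, 96.165], [0.006, -0.11, -0.994, 1438.755], [0.0, 0.0, 0.0, 1.0]] ['frame', 'vertical_fov', 'cx', 'cy', 'world_from_camera', 'f']
{'t': 0.1, 'joints': array([ 1.11438983e+00,  4.91483423e-01,  1.55939155e+00, -1.80185255e-05,
        1.09168414e+00, -1.05583996e-01]), 'qvel': array([ 0.00073498, -0.00229503, -0.00250601,  0.00019405,  0.00131206,
        0.00080735]), 'tau': array([ 2.65508985e-03, -6.13627052e+01, -2.58606899e+01,  6.94239093e-02,
        4.70704981e-02, -3.50346704e-05]), 'eef_pos': array([214.67303688, 586.74917661, 214.12898403]), 'tcp_rot': array([-3.14062989e+00, -8.59611852e-05,  2.79077843e+00]), 'ft_force': array([0.70909717, 0.7453633 , 0.14728199]), 'moment': array([ 0.0234737 ,  0.03881518, -0.04480663]), 'grip_force': 0.0, 'opening': 1.000512933537518}
```

View pics/side0.png

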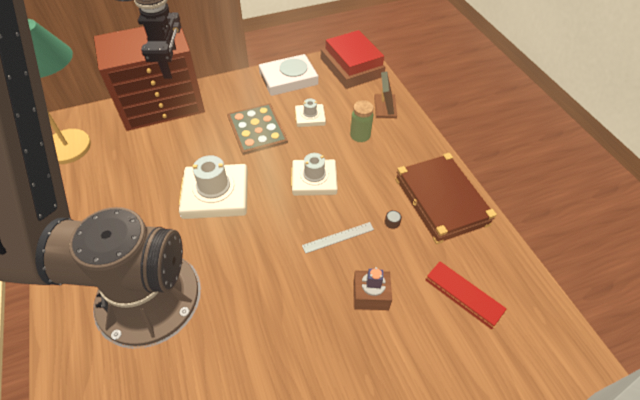

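View pics/top0.png

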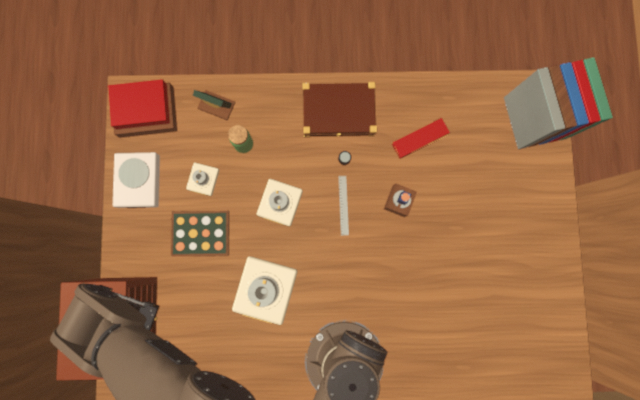

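The side view shows the chuck in its rest at about (375,280) and the middle stand at (314,170). In the top view they are at (402,199) and (279,202). I'll enlarge these.

Run:
```python
import pickle,cv2,numpy as np
t=[]
for n,pts in(('top',[(402,199),(279,202)]),('side',[(374,282),(314,172)])):
    f=pickle.load(open(n+'0.pkl','rb'))['frame'][...,::-1]
    t.append(np.hstack([cv2.resize(np.ascontiguousarray(f[y-23:y+23,x-30:x+30]),(400,300),interpolation=cv2.INTER_CUBIC) for x,y in pts]))
cv2.imwrite('pics/crop0.png',np.vstack(t))
```

```text
(no output)
```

View pics/crop0.png

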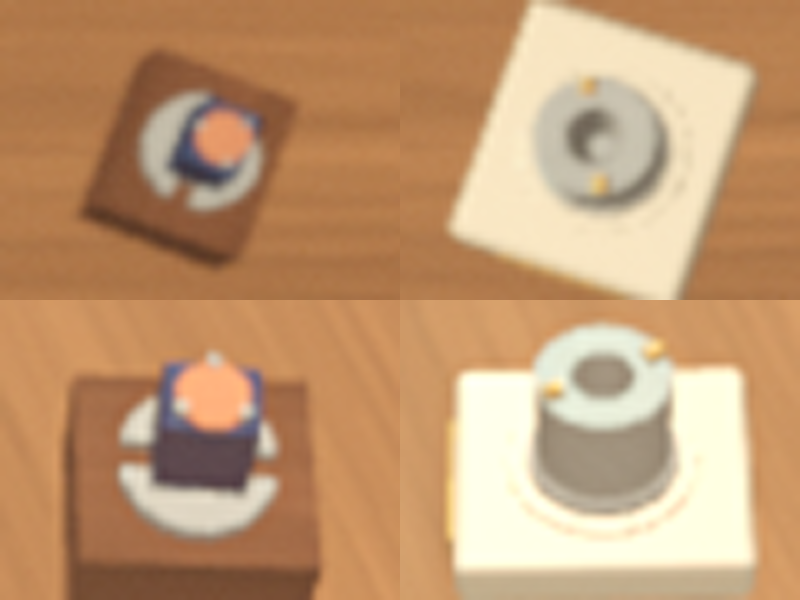

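The crop shows the dogs at crop pixels (587,87) and (598,185) in the top view, and (555,390) and (653,350) in the side view. The coin and the flange slots are visible too. Next I'll measure these by masks.

```bash
cat > m.py <<'E'
from h import *
def blobs(c,x,y,lo,hi,w=30,h=23,minA=60,s=8):
    f=np.ascontiguousarray(c['frame'][y-h:y+h,x-w:x+w])
    g=cv2.resize(f,None,fx=s,fy=s,interpolation=cv2.INTER_CUBIC)
    m=cv2.inRange(cv2.cvtColor(g,cv2.COLOR_RGB2HSV),lo,hi)
    n,l,st,ce=cv2.connectedComponentsWithStats(m)
    o=[]
    for i in range(1,n):
        if st[i,4]>=minA:
            o.append((st[i,4]/s/s,x-w+(ce[i,0]+.5)/s-.5,y-h+(ce[i,1]+.5)/s-.5))
    return m,o
E
python3 - <<'E'
from m import *
import pickle
c={n:pickle.load(open(n+'0.pkl','rb')) for n in('side','top')}
P={'top':((402,199),(279,202)),'side':((374,282),(314,172))}
for n in c:
    (a,b),(d,e)=P[n]
    hs=cv2.cvtColor(c[n]['frame'],cv2.COLOR_RGB2HSV)
    print(n,'coin',np.round(blobs(c[n],a,b,(0,110,200),(14,255,255))[1],2).tolist())
    print('dogs',np.round(blobs(c[n],d,e,(12,85,100),(30,255,255),w=12,h=14 if n=='top' else 20)[1],2).tolist())
    print('blue',np.round(blobs(c[n],a,b,(105,60,20),(150,255,255))[1],2).tolist())
    print('steel',np.round(blobs(c[n],a,b,(0,0,120),(180,60,255))[1],2).tolist())
    q={'top':[(402,199),(405,196),(279,202),(285,208)],'side':[(374,270),(374,290),(335,158)]}[n]
    print([(p,hs[p[1],p[0]].tolist()) for p in q])
# table check: expected ruler etc
E
```

```text
side coin [[442.39, 352.62, 271.95], [611.92, 389.69, 278.72], [57.27, 397.78, 268.0], [55.41, 400.8, 263.24], [8.89, 344.39, 301.89]]
dogs [[75.8, 313.5, 154.11], [4.98, 306.38, 162.49]]
blue []
steel [[1.75, 375.64, 267.63], [19.52, 369.71, 273.5], [30.05, 382.16, 276.93], [30.06, 365.0, 277.68], [150.31, 372.87, 289.65]]
[((374, 270), [13, 128, 255]), ((374, 290), [20, 33, 224]), ((335, 158), [14, 135, 202])]
top coin [[41.03, 405.11, 196.65]]
dogs [[4.58, 276.77, 191.66], [5.95, 278.58, 207.04]]
blue [[4.25, 399.6, 199.31]]
steel [[69.48, 396.69, 196.9], [2.64, 401.49, 194.0], [3.33, 408.96, 193.89], [39.95, 405.75, 203.66]]
[((402, 199), [8, 110, 186]), ((405, 196), [12, 138, 232]), ((279, 202), [23, 31, 196]), ((285, 208), [20, 50, 148])]
```

Run:
```python
from m import *
import pickle
c={n:pickle.load(open(n+'0.pkl','rb')) for n in('side','top')}
S,T=c['side'],c['top']
d2=blobs(S,322,157,(12,80,100),(30,255,255),w=4,h=4)[1]; d1=blobs(S,307,162,(12,80,100),(30,255,255),w=5,h=4)[1]
co=blobs(S,376,273,(0,105,200),(14,255,255),w=7,h=6)[1]
print(d1,d2,co)
d1=max(d1)[1:];d2=max(d2)[1:];co=max(co)[1:]
A,e=tri(S,d1,T,(276.77,191.66)); print('1-a',A,e)
A,e=tri(S,d1,T,(278.58,207.04)); print('dog1',A,e)
B,e=tri(S,d2,T,(276.77,191.66)); print('dog2',B,e)
print('mid',(A+B)/2,np.linalg.norm(A-B),np.degrees(np.arctan2(*(A-B)[[1,0]])))
print('coin',tri(S,co,T,(405.11,196.65)))
# flange ellipse in each, steel mask hull
from h import *
for n,(x,y,w,h) in {'top':(400,199,12,14),'side':(374,283,13,13)}.items():
    m,_=blobs(c[n],x,y,(0,0,120),(180,75 if n=='side' else 70,255),w=w,h=h)
    k,l,st,ce=cv2.connectedComponentsWithStats(m)
    pts=np.vstack([np.argwhere(l==i) for i in range(1,k) if st[i,4]>(200)])[:,::-1].astype(np.int32)
    hu=cv2.convexHull(pts); (ex,ey),ax,an=cv2.fitEllipse(hu)
    print(n,'flange ell',x-w+(ex+.5)/8-.5,y-h+(ey+.5)/8-.5,np.array(ax)/8,an)
    if 1:
        g=cv2.cvtColor(m,cv2.COLOR_GRAY2BGR);cv2.imwrite(f'pics/m_{n}.png',g)
# stand edges: ivory base mask
for n,(x,y,w,h) in {'top':(279,202,26,26),'side':(314,176,30,26)}.items():
    m,_=blobs(c[n],x,y,(0,0,215),(180,70,255),w=w,h=h)
    hu=cv2.convexHull(np.argwhere(m>0)[:,::-1].astype(np.int32)); r=cv2.minAreaRect(hu)
    print(n,[(round(x-w+(p[0]+.5)/8-.5,2),round(y-h+(p[1]+.5)/8-.5,2)) for p in cv2.boxPoints(r)])
```

```text
[(np.float64(3.8125), np.float64(302.46670081967216), np.float64(158.43647540983608)), (np.float64(5.484375), np.float64(306.38336894586894), np.float64(162.4813034188034))] [(np.float64(27.65625), np.float64(322.93891242937855), np.float64(155.08862994350284))] [(np.float64(1.359375), np.float64(369.6616379310345), np.float64(266.7765804597701)), (np.float64(93.203125), np.float64(376.0221186085499), np.float64(272.47698030176025))]
1-a [523.28849637 211.59766367  71.22377125] 46.22582660757542
dog1 [494.96353608 200.69244486  86.53876972] 0.6626384595137204
dog2 [544.8391358  205.05680822  93.23230842] 3.9095033138861317
mid [519.90133594 202.87462654  89.88553907] 50.511647920461904 -174.99907222960144
coin (array([ 517.42782469, -195.05103166,  117.57393392]), np.float64(1.2974309345283046))
top flange ell 401.9196834564209 198.55690956115723 [17.79567719 18.67335701] 70.13925170898438
side flange ell 373.98729515075684 281.35047912597656 [25.01178551 28.38810539] 15.353597640991211
top [(np.float32(255.86), np.float32(214.28)), (np.float32(268.36), np.float32(177.92)), (np.float32(301.45), np.float32(189.3)), (np.float32(288.95), np.float32(225.66))]
side [(np.float32(291.06), np.float32(152.78)), (np.float32(335.83), np.float32(151.85)), (np.float32(336.62), np.float32(189.77)), (np.float32(291.85), np.float32(190.71))]
```

Run:
```python
from m import *
import pickle
c={n:pickle.load(open(n+'0.pkl','rb')) for n in('side','top')}
S,T=c['side'],c['top']
ang=lambda v:np.degrees(np.arctan2(v[1],v[0]))
a,b=onz(T,276.77,191.66,90.5),onz(T,278.58,207.04,90.5); print('top dogs',a,b,(a+b)/2,ang(a-b),np.linalg.norm(a-b))
a,b=onz(S,321.9,156.4,90.5),onz(S,306.6,162.4,90.5); print('side dogs',a,b,(a+b)/2,ang(a-b),np.linalg.norm(a-b))
a,b=onz(S,364.7,283,66),onz(S,383.9,283.45,66); print('side slots',a,b,(a+b)/2,ang(a-b))
f=onz(T,401.92,198.56,68); s=onz(T,372+182/6.667-.5,176+193/6.667-.5,66); print('top flange',f,'slot',ang(f-s))
print('side flange',onz(S,373.99,281.35,68))
print('coin @119',onz(T,405.11,196.65,119),onz(S,376.02,272.48,119))
bp=[(255.86,214.28),(268.36,177.92),(301.45,189.3),(288.95,225.66)]
w=[onz(T,*p,26) for p in bp]; print('base',sum(w)/4,[ (round(ang(w[i+1]-w[i]),1),round(float(np.linalg.norm(w[i+1]-w[i])))for i in range(3)])
# rest top: dark wood mask
for n,(x,y,w_,h) in {'top':(402,199,20,22),'side':(373,288,24,24)}.items():
    hs=cv2.cvtColor(c[n]['frame'],cv2.COLOR_RGB2HSV)[y-h:y+h,x-w_:x+w_]
    print(n,[hs[i,j].tolist() for i,j in((h+10,w_-10),(h-12,w_-5),(2,2))])
```

```text
File "<stdin>", line 13
    w=[onz(T,*p,26) for p in bp]; print('base',sum(w)/4,[ (round(ang(w[i+1]-w[i]),1),round(float(np.linalg.norm(w[i+1]-w[i])))for i in range(3)])
                                                                                                                                               ^
SyntaxError: closing parenthesis ']' does not match opening parenthesis '('
```

Run:
```python
from m import *
import pickle
c={n:pickle.load(open(n+'0.pkl','rb')) for n in('side','top')}
S,T=c['side'],c['top']
ang=lambda v:np.degrees(np.arctan2(v[1],v[0]))
a,b=onz(T,276.77,191.66,90.5),onz(T,278.58,207.04,90.5); print('top dogs',a,b,(a+b)/2,ang(a-b),np.linalg.norm(a-b))
a,b=onz(S,321.9,156.4,90.5),onz(S,306.6,162.4,90.5); print('side dogs',a,b,(a+b)/2,ang(a-b),np.linalg.norm(a-b))
a,b=onz(S,364.7,283,66),onz(S,383.9,283.45,66); print('side slots',a,b,(a+b)/2,ang(a-b))
f=onz(T,401.92,198.56,68); s=onz(T,372+182/6.667-.5,176+193/6.667-.5,66); print('top flange',f,'slot',ang(f-s))
print('side flange',onz(S,373.99,281.35,68), tri(S,(373.99,281.35),T,(401.92,198.56)))
print('coin @119',onz(T,405.11,196.65,119),onz(S,376.02,272.48,119))
bp=[(255.86,214.28),(268.36,177.92),(301.45,189.3),(288.95,225.66)]
w=[onz(T,*p,26) for p in bp]; print('base',sum(w)/4,[ang(w[i+1]-w[i]) for i in range(3)],[np.linalg.norm(w[i+1]-w[i]) for i in range(3)])
print(np.degrees(env.state()['tcp_rot']))
```

```text
top dogs [543.33763628 205.76775022  90.5       ] [494.19506155 200.46279208  90.5       ] [518.76634891 203.11527115  90.5       ] 6.161240490441947 49.42808140623917
side dogs [543.17593706 203.43900754  90.5       ] [494.77001379 197.36191354  90.5       ] [518.97297542 200.40046054  90.5       ] 7.155727867103266 48.785904511498565
side slots [ 498.39068703 -188.0993028    66.        ] [ 540.30085554 -205.20396215   66.        ] [ 519.34577128 -196.65163248   66.        ] 157.79831667207145
top flange [ 517.30390918 -195.2078001    68.        ] slot -29.12626211992215
side flange [ 520.12826232 -192.81262245   68.        ] (array([ 517.66235343, -194.54801217,   72.61514801]), np.float64(1.9641087312848142))
coin @119 [ 516.6154316  -194.52125193  119.        ] [ 517.5889445 -195.8209024  119.       ]
base [519.24215945 205.01727815  26.        ] [np.float64(-19.133671219073705), np.float64(-110.13724583375863), np.float64(160.36822008838536)] [np.float64(128.03825004968382), np.float64(116.81434920431398), np.float64(127.71028664319958)]
[-1.79944837e+02 -4.92521311e-03  1.59899825e+02]
```

Chuck at (517,-195), yaw about -22°, coin top about 118 mm high. Stand axis at (519,202), with the dogs' line about 6.6° in world. Moving towards the chuck.

arm_command:
  targets:
    - [-40,-18,-10,0,1]
    - [-80,-37,-20,0,1]
    - [-121,-57,-30,0,1]
    - [-162,-76,-30,0,1]
    - [-203,-95,-30,0,1]

```text
t: 0.6
eef_pos: [373.7, 426.6, 244.8]
tcp_rot: [3.141, 0.0, 2.791]
ft_force: [0.3, 0.0, 0.2]
opening: 0.996
grip_force: 0.0
```

arm_command:
  targets:
    - [-40,-19,0,0,1]
    - [-80,-37,0,0,1]
    - [-120,-56,0,0,1]
    - [-163,-77,0,0,1]
    - [-163,-77,0,0,1]

```text
t: 1.1
eef_pos: [502.5, 296.0, 244.1]
tcp_rot: [-3.141, 0.0, 2.786]
ft_force: [-0.9, 0.8, -0.6]
opening: 1.001
grip_force: 0.0
```

arm_command:
  targets:
    - [-18,-45,0,2,1]
    - [-36,-90,0,2,1]
    - [-54,-135,0,2,1]
    - [-72,-180,0,2,1]
    - [-90,-225,0,2,1]

```text
t: 1.6
eef_pos: [506.0, 56.2, 244.6]
tcp_rot: [3.141, -0.0, 2.757]
ft_force: [0.9, 0.7, 0.3]
opening: 1.0
grip_force: 0.0
```

```bash
cat > go.py <<'E'
import sys
from h import *
from scipy.spatial.transform import Rotation as R
s=env.state(); x=np.array([float(v) for v in sys.argv[1:4]])
r=R.from_euler('xyz',s['tcp_rot']).as_matrix(); print('pos',s['eef_pos'].round(1),'yaw',np.degrees(s['tcp_rot'][2]).round(1),'tool shift',(r.T@(x-s['eef_pos'])).round(1),'roll',(np.degrees(s['tcp_rot'][2])-float(sys.argv[4])+180)%360-180,'F',s['ft_force'].round(1),s['moment'].round(2))
E
python3 go.py 517 -195 170 158
```

```text
pos [506.   56.2 244.6] yaw 157.9 tool shift [-104.6 -228.6   74.5] roll -0.061947407080737094 F [0.9 0.7 0.3] [ 0.01 -0.04 -0.01]
```

arm_command:
  targets:
    - [-20,-44,5,0,1]
    - [-40,-88,15,0,1]
    - [-60,-132,30,0,1]
    - [-80,-176,45,0,1]
    - [-100,-220,55,0,1]

```text
t: 2.1
eef_pos: [515.9, -184.7, 188.8]
tcp_rot: [3.141, -0.001, 2.756]
ft_force: [1.3, 0.9, 0.5]
opening: 1.001
grip_force: 0.0
```

arm_command:
  targets:
    - [0,0,0,0,1]
    - [0,0,0,0,1]

```text
t: 2.3
eef_pos: [516.0, -183.7, 189.1]
tcp_rot: [3.141, -0.002, 2.754]
ft_force: [1.1, -0.2, 0.1]
opening: 1.001
grip_force: 0.0
```

```bash
python3 go.py 517 -195 72 158
python3 - <<'E'
from h import *
S,T=cam('side'),cam('top')
a=S['frame'][200:325,290:457][...,::-1];b=T['frame'][140:265,320:487][...,::-1]
cv2.imwrite('pics/pre.png',cv2.resize(np.hstack([a,b]),(800,300),interpolation=cv2.INTER_CUBIC))
E
```

```text
pos [ 516.  -183.7  189.1] yaw 157.8 tool shift [ -5.3 -10.1 117.1] roll -0.20878514988123698 F [ 1.1 -0.2  0.1] [ 0.04 -0.02 -0.03]
```

View pics/pre.png

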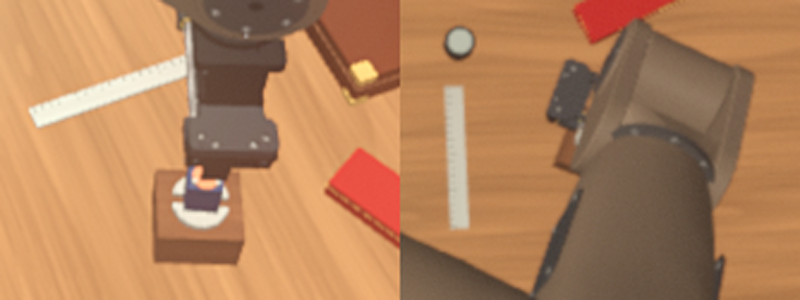

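The gripper hangs just above the chuck in its rest, with the ruler and pencil box clear of it. Descending in two stages.

arm_command:
  targets:
    - [-5,-10,10,0,1]
    - [-5,-10,40,0,1]
    - [-5,-10,65,0,1]
    - [-5,-10,90,0,1]
    - [-5,-10,100,0,1]

```text
t: 2.9
eef_pos: [516.7, -193.7, 87.6]
tcp_rot: [3.141, -0.003, 2.757]
ft_force: [-0.2, 0.0, -0.7]
opening: 0.998
grip_force: 0.0
```

arm_command:
  targets:
    - [0,0,7,0,1]
    - [0,0,13,0,1]
    - [0,0,13,0,1]

```text
t: 3.2
eef_pos: [517.4, -194.5, 76.7]
tcp_rot: [3.141, 0.0, 2.756]
ft_force: [0.1, -0.6, 0.7]
opening: 1.002
grip_force: 0.0
```

arm_command:
  targets:
    - [0,0,0,0,0.6]
    - [0,0,0,0,0.45]
    - [0,0,0,0,0.38]
    - [0,0,0,0,0.32]
    - [0,0,0,0,0.28]

```text
t: 3.7
eef_pos: [517.4, -194.6, 76.9]
tcp_rot: [3.142, 0.0, 2.756]
ft_force: [0.2, -1.3, -0.1]
opening: 0.639
grip_force: 0.0
```

arm_command:
  targets:
    - [0,0,0,0,0.3]
    - [0,0,0,0,0.28]
    - [0,0,0,0,0.26]
    - [0,0,0,0,0.24]
    - [0,0,0,0,0.22]

```text
t: 4.2
eef_pos: [517.3, -194.6, 76.7]
tcp_rot: [3.141, -0.0, 2.756]
ft_force: [0.2, -0.3, 0.1]
opening: 0.301
grip_force: 28.8
```

arm_command:
  targets:
    - [0,0,0,0,0.1]
    - [0,0,0,0,0]
    - [0,0,0,0,0]
    - [0,0,0,0,0]
    - [0,0,0,0,0]

```text
t: 4.7
eef_pos: [517.3, -194.6, 76.7]
tcp_rot: [3.141, -0.0, 2.756]
ft_force: [0.5, 0.2, -0.3]
opening: 0.301
grip_force: 28.9
```

arm_command:
  targets:
    - [0,0,-5,0,0]
    - [0,0,-20,0,0]
    - [0,0,-45,0,0]
    - [0,0,-75,0,0]
    - [0,0,-105,0,0]

```text
t: 5.2
eef_pos: [517.0, -194.5, 182.9]
tcp_rot: [3.141, -0.001, 2.756]
ft_force: [0.5, -0.7, -3.4]
opening: 0.302
grip_force: 28.9
```

```bash
python3 go.py 519 202 187 186.6
python3 - <<'E'
from m import *
S=cam('side');
a=S['frame'][180:305,290:457][...,::-1]
cv2.imwrite('pics/lift.png',cv2.resize(a,(800,600),interpolation=cv2.INTER_CUBIC))
E
```

```text
pos [ 517.  -194.5  182.9] yaw 157.9 tool shift [147.3 368.1  -4. ] roll -28.70426158677742 F [ 0.5 -0.7 -3.4] [-0.02 -0.09 -0.  ]
```

View pics/lift.png

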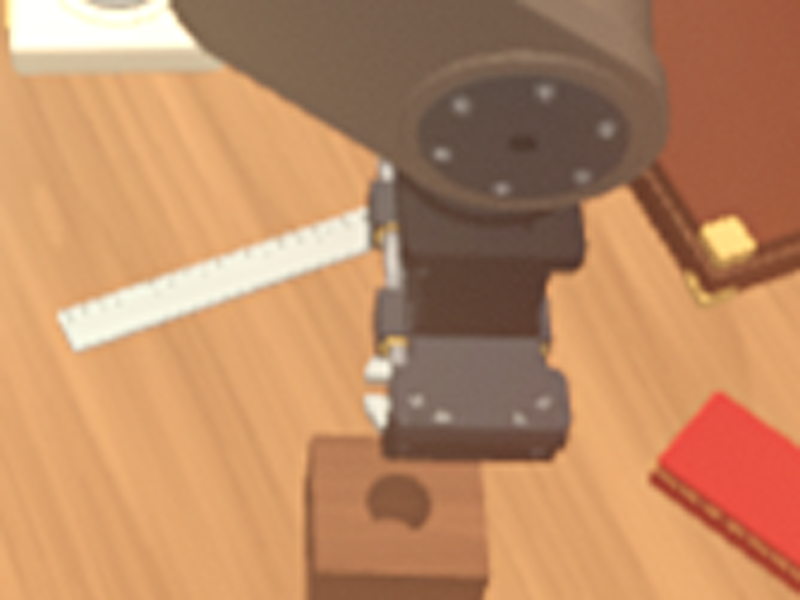

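The chuck is lifted (weight about 3.4 N) and the rest is empty. Carrying it to the stand.

arm_command:
  targets:
    - [12,30,0,-3,0]
    - [30,75,0,-7,0]
    - [48,120,0,-11,0]
    - [66,165,0,-15,0]
    - [84,210,0,-19,0]

```text
t: 5.75
eef_pos: [518.0, 33.3, 181.7]
tcp_rot: [3.142, -0.0, 3.09]
ft_force: [0.0, -0.8, -3.1]
opening: 0.304
grip_force: 28.9
```

```bash
python3 go.py 519 202 183 186.6
```

```text
pos [518.   33.3 181.7] yaw 177.0 tool shift [  7.7 168.5  -1.3] roll -9.562572659783939 F [ 0.  -0.8 -3.1] [-0.02 -0.05 -0.  ]
```

arm_command:
  targets:
    - [2,45,0,-3,0]
    - [4,90,0,-6,0]
    - [6,130,0,-8,0]
    - [8,155,0,-9.5,0]
    - [8,168,0,-9.5,0]

```text
t: 6.25
eef_pos: [519.0, 201.6, 181.5]
tcp_rot: [3.142, -0.0, -3.027]
ft_force: [0.3, -0.4, -2.9]
opening: 0.302
grip_force: 28.9
```

arm_command:
  targets:
    - [0,0,0,0,0]
    - [0,0,0,0,0]

```text
t: 6.45
eef_pos: [519.5, 198.9, 181.6]
tcp_rot: [-3.141, -0.0, -3.031]
ft_force: [-0.2, 0.2, -2.9]
opening: 0.3
grip_force: 28.9
```

```bash
python3 go.py 519 202 183 186.6
python3 - <<'E'
from m import *
import pickle
S=cam('side');T=cam('top');pickle.dump((S,T),open('c2.pkl','wb'))
a=S['frame'][120:220,255:388][...,::-1];b=T['frame'][155:255,220:353][...,::-1]
cv2.imwrite('pics/over.png',cv2.resize(np.hstack([a,b]),(800,300),interpolation=cv2.INTER_CUBIC))
E
```

```text
pos [519.5 198.9 181.6] yaw -173.6 tool shift [ 0.2  3.1 -1.4] roll -0.2387142547353278 F [-0.2  0.2 -2.9] [0.07 0.   0.05]
```

View pics/over.png

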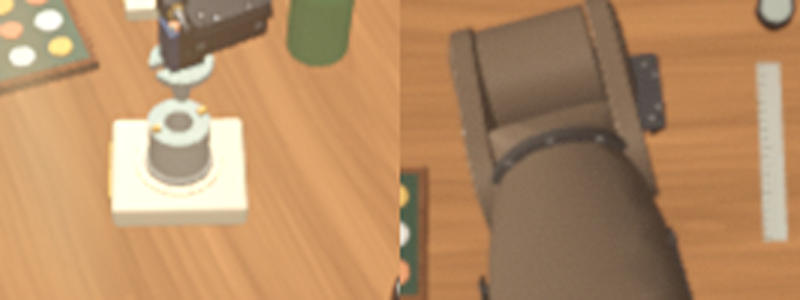

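Run:
```python
from m import *
import pickle
S,T=pickle.load(open('c2.pkl','rb'))
s=env.state()['eef_pos'];print(s)
print('pred tip',proj(S,(s[0],s[1],s[2]-58.7)),'flange under',proj(S,(s[0],s[1],s[2]-16.7)))
f=S['frame'][128:168,298:334]
big=cv2.resize(np.ascontiguousarray(f),None,fx=15,fy=15,interpolation=cv2.INTER_CUBIC)[...,::-1].copy()
for z in(58.7,16.7):
    u,v=proj(S,(s[0],s[1],s[2]-z)); cv2.drawMarker(big,(int((u+.5-298)*15),int((v+.5-128)*15)),(0,0,255))
u,v=proj(S,(519,202,86)); cv2.drawMarker(big,(int((u+.5-298)*15),int((v+.5-128)*15)),(255,0,0))
u,v=proj(S,(519,200.4,86)); cv2.drawMarker(big,(int((u+.5-298)*15),int((v+.5-128)*15)),(0,200,0))
cv2.imwrite('pics/tip.png',big)
```

```text
[519.68817212 198.52422004 181.71821766]
pred tip (np.float64(314.8303821330107), np.float64(151.8153898535873)) flange under (np.float64(314.91583533091267), np.float64(141.023141268627))
```

View pics/tip.png

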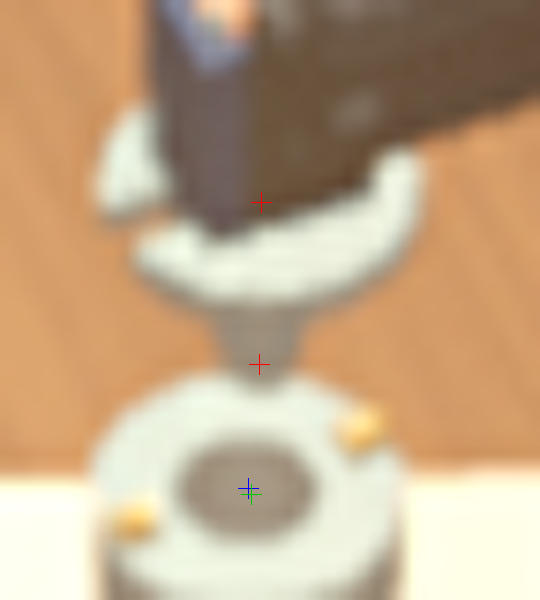

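The picture shows the shank tip at (260,365) where the model predicts it, and the bore mouth at (248,490). I need about +3 mm in y, then down.

arm_command:
  targets:
    - [0,3.3,0,0,0]
    - [0,3.3,8,0,0]
    - [0,3.3,20,0,0]
    - [0,3.3,32,0,0]
    - [0,3.3,40,0,0]

```text
t: 7.05
eef_pos: [518.7, 202.8, 140.0]
tcp_rot: [-3.141, -0.002, -3.03]
ft_force: [-0.1, 0.1, -4.3]
opening: 0.302
grip_force: 28.9
```

arm_command:
  targets:
    - [0,0,4,0,0]
    - [0,0,8,0,0]
    - [0,0,12,0,0]
    - [0,0,16,0,0]
    - [0,0,18,0,0]

```text
t: 7.55
eef_pos: [519.2, 203.0, 123.5]
tcp_rot: [3.142, 0.0, -3.03]
ft_force: [-0.6, 0.3, -2.8]
opening: 0.304
grip_force: 28.9
```

```bash
python3 go.py 519 202 103 186.6
```

```text
pos [519.2 203.  123.5] yaw -173.6 tool shift [ 0.3 -1.  20.5] roll -0.1989550373604061 F [-0.6  0.3 -2.8] [0.03 0.03 0.02]
```

arm_command:
  targets:
    - [0,-1,3,0,0]
    - [0,-1,6,0,0]
    - [0,-1,9,0,0]
    - [0,-1,11,0,0]
    - [0,-1,12,0,0]

```text
t: 8.05
eef_pos: [519.4, 202.3, 111.7]
tcp_rot: [3.141, 0.0, -3.03]
ft_force: [-0.3, 2.6, -0.6]
opening: 0.3
grip_force: 28.9
```

```bash
python3 go.py 519 202 103 186.6
```

```text
pos [519.4 202.3 111.7] yaw -173.6 tool shift [ 0.4 -0.3  8.7] roll -0.20555851561408645 F [-0.3  2.6 -0.6] [ 0.68  0.14 -0.  ]
```

arm_command:
  targets:
    - [0,1,0,0,0]
    - [0,1.5,0,0,0]
    - [0,1.5,0,0,0]

```text
t: 8.35
eef_pos: [519.1, 203.5, 111.8]
tcp_rot: [-3.142, -0.0, -3.03]
ft_force: [0.9, 0.3, -3.3]
opening: 0.304
grip_force: 28.9
```

```bash
python3 go.py 519 204 103 186.6
```

```text
pos [519.1 203.5 111.8] yaw -173.6 tool shift [0.  0.5 8.8] roll -0.19080750876105412 F [ 0.9  0.3 -3.3] [ 0.06  0.04 -0.02]
```

arm_command:
  targets:
    - [0,0.6,0.5,0,0]
    - [0,0.6,1.2,0,0]
    - [0,0.6,2,0,0]
    - [0,0.6,2,0,0]

```text
t: 8.75
eef_pos: [519.0, 204.1, 109.6]
tcp_rot: [3.142, -0.0, -3.03]
ft_force: [-0.3, -0.2, -2.7]
opening: 0.301
grip_force: 28.9
```

```bash
python3 go.py 519 204 103 186.6
```

```text
pos [519.  204.1 109.6] yaw -173.6 tool shift [ 0.  -0.1  6.6] roll -0.19977094717779664 F [-0.3 -0.2 -2.7] [0.05 0.02 0.02]
```

arm_command:
  targets:
    - [0,0,0.5,0,0]
    - [0,0,1,0,0]
    - [0,0,1.5,0,0]
    - [0,0,1.5,0,0]

```text
t: 9.15
eef_pos: [519.1, 204.1, 108.2]
tcp_rot: [3.142, 0.0, -3.03]
ft_force: [0.1, -0.5, -2.2]
opening: 0.301
grip_force: 28.9
```

```bash
python3 go.py 519 204 103 186.6
```

```text
pos [519.1 204.1 108.2] yaw -173.6 tool shift [ 0.1 -0.1  5.2] roll -0.19669323433117825 F [ 0.1 -0.5 -2.2] [0.06 0.03 0.01]
```

arm_command:
  targets:
    - [0,0,0.3,0,0]
    - [0,0,0.6,0,0]
    - [0,0,0.8,0,0]
    - [0,0,0.8,0,0]

```text
t: 9.55
eef_pos: [519.1, 204.1, 107.4]
tcp_rot: [3.142, -0.0, -3.03]
ft_force: [0.4, -0.0, -2.1]
opening: 0.302
grip_force: 28.9
```

```bash
python3 go.py 519 204 103 186.6
```

```text
pos [519.1 204.1 107.4] yaw -173.6 tool shift [ 0.1 -0.1  4.4] roll -0.20005128951220286 F [ 0.4 -0.  -2.1] [0.03 0.02 0.01]
```

arm_command:
  targets:
    - [0,0,0.3,0,0]
    - [0,0,0.6,0,0]
    - [0,0,0.8,0,0]
    - [0,0,0.8,0,0]

```text
t: 9.95
eef_pos: [519.1, 204.1, 106.6]
tcp_rot: [3.142, -0.0, -3.03]
ft_force: [0.2, -0.4, -2.4]
opening: 0.306
grip_force: 28.9
```

```bash
python3 go.py 519 204 103 186.6
```

```text
pos [519.1 204.1 106.6] yaw -173.6 tool shift [ 0.1 -0.1  3.6] roll -0.1990670694595451 F [ 0.2 -0.4 -2.4] [0.08 0.02 0.01]
```

arm_command:
  targets:
    - [0,0,0.4,0,0]
    - [0,0,0.8,0,0]
    - [0,0,1.2,0,0]
    - [0,0,1.2,0,0]

```text
t: 10.35
eef_pos: [519.1, 204.1, 105.4]
tcp_rot: [3.142, -0.0, -3.03]
ft_force: [0.5, -0.3, -2.3]
opening: 0.302
grip_force: 28.9
```

```bash
python3 go.py 519 204 103 186.6
```

```text
pos [519.1 204.1 105.4] yaw -173.6 tool shift [ 0.1 -0.1  2.4] roll -0.1973870075873947 F [ 0.5 -0.3 -2.3] [ 0.06 -0.06 -0.06]
```

arm_command:
  targets:
    - [0,0,0.4,0,0]
    - [0,0,0.8,0,0]
    - [0,0,1.2,0,0]
    - [0,0,1.2,0,0]

```text
t: 10.75
eef_pos: [519.0, 204.1, 104.2]
tcp_rot: [3.142, -0.0, -3.03]
ft_force: [-0.2, 0.6, -2.9]
opening: 0.302
grip_force: 28.9
```

```bash
python3 go.py 519 204 103 186.6
```

```text
pos [519.  204.1 104.2] yaw -173.6 tool shift [ 0.1 -0.1  1.2] roll -0.19610983735520904 F [-0.2  0.6 -2.9] [0.07 0.01 0.  ]
```

arm_command:
  targets:
    - [0,0,0.3,0,0]
    - [0,0,0.6,0,0]
    - [0,0,0.9,0,0]
    - [0,0,0.9,0,0]

```text
t: 11.15
eef_pos: [519.1, 204.1, 103.3]
tcp_rot: [3.142, 0.0, -3.03]
ft_force: [0.1, -0.1, -2.7]
opening: 0.301
grip_force: 28.9
```

```bash
python3 go.py 519 204 103 186.6
```

```text
pos [519.1 204.1 103.3] yaw -173.6 tool shift [ 0.1 -0.1  0.3] roll -0.19642687758937427 F [ 0.1 -0.1 -2.7] [ 0.03 -0.05 -0.02]
```

arm_command:
  targets:
    - [0,0,0.2,0,0]
    - [0,0,0.4,0,0]
    - [0,0,0.4,0,0]

```text
t: 11.45
eef_pos: [519.1, 204.1, 103.0]
tcp_rot: [3.142, 0.0, -3.03]
ft_force: [0.3, -0.1, -2.8]
opening: 0.303
grip_force: 28.9
```

arm_command:
  targets:
    - [0,0,0.2,0,0]
    - [0,0,0.3,0,0]
    - [0,0,0.3,0,0]

```text
t: 11.75
eef_pos: [519.2, 204.1, 102.7]
tcp_rot: [3.141, 0.0, -3.03]
ft_force: [0.5, 1.0, -1.5]
opening: 0.302
grip_force: 28.9
```

arm_command:
  targets:
    - [0,0,0.1,0,0]
    - [0,0,0.2,0,0]
    - [0,0,0.2,0,0]

```text
t: 12.05
eef_pos: [519.2, 204.2, 102.7]
tcp_rot: [3.141, 0.0, -3.03]
ft_force: [0.0, 0.4, 0.9]
opening: 0.301
grip_force: 28.9
```

```bash
python3 go.py 519 204 103 186.6
```

```text
pos [519.2 204.2 102.7] yaw -173.6 tool shift [ 0.2 -0.1 -0.3] roll -0.19705822936953155 F [0.  0.4 0.9] [ 0.09 -0.02 -0.04]
```

arm_command:
  targets:
    - [0,0,0.2,0,0]
    - [0,0,0.4,0,0]
    - [0,0,0.4,0,0]

```text
t: 12.35
eef_pos: [519.2, 204.1, 102.7]
tcp_rot: [3.141, 0.001, -3.03]
ft_force: [-1.6, -0.5, 7.2]
opening: 0.303
grip_force: 28.9
```

arm_command:
  targets:
    - [0,0,0.15,0,0]
    - [0,0,0.15,0,0]
    - [0,0,0.15,0,0]
    - [0,0,0.15,0,0]
    - [0,0,0.15,0,0]

```text
t: 12.85
eef_pos: [519.2, 204.2, 102.6]
tcp_rot: [3.141, 0.001, -3.03]
ft_force: [-1.6, -0.7, 8.6]
opening: 0.304
grip_force: 28.9
```

```bash
python3 go.py 519 204 103 186.6
```

```text
pos [519.2 204.2 102.6] yaw -173.6 tool shift [ 0.2 -0.1 -0.4] roll -0.19999607441536682 F [-1.6 -0.7  8.6] [-0.1   0.41  0.02]
```

Pressed with about 11.5 N at the home height. I'll hold a little more, unload and open.

arm_command:
  targets:
    - [0,0,0.1,0,0]
    - [0,0,0.1,0,0]
    - [0,0,0.1,0,0]
    - [0,0,0.1,0,0]
    - [0,0,0.1,0,0]

```text
t: 13.35
eef_pos: [519.2, 204.2, 102.7]
tcp_rot: [3.141, 0.001, -3.03]
ft_force: [-2.4, -1.3, 10.0]
opening: 0.303
grip_force: 28.9
```

arm_command:
  targets:
    - [0,0,-0.4,0,0]
    - [0,0,-0.6,0,0.3]
    - [0,0,-0.6,0,0.5]
    - [0,0,-0.6,0,0.7]
    - [0,0,-0.6,0,0.9]

```text
t: 13.85
eef_pos: [518.9, 204.1, 102.2]
tcp_rot: [3.142, -0.0, -3.03]
ft_force: [-0.2, 0.1, -0.7]
opening: 0.499
grip_force: 0.0
```

arm_command:
  targets:
    - [0,0,0,0,0.9]
    - [0,0,0,0,0.9]
    - [0,0,0,0,0.9]
    - [0,0,0,0,0.9]
    - [0,0,0,0,0.9]

```text
t: 14.35
eef_pos: [519.1, 204.1, 102.4]
tcp_rot: [3.142, 0.0, -3.03]
ft_force: [0.3, -0.1, -0.4]
opening: 0.885
grip_force: 0.0
```

```bash
python3 go.py 519 204 103 186.6
```

```text
pos [519.1 204.1 102.4] yaw -173.6 tool shift [ 0.1 -0.1 -0.6] roll -0.19815453367812097 F [ 0.3 -0.1 -0.4] [0.08 0.01 0.02]
```

Released. Retreating upwards.

arm_command:
  targets:
    - [0,0,-10,0,0.9]
    - [0,0,-30,0,0.9]
    - [0,0,-60,0,0.9]
    - [0,0,-95,0,0.9]
    - [0,0,-130,0,0.9]

```text
t: 14.85
eef_pos: [518.8, 204.0, 234.5]
tcp_rot: [3.141, 0.0, -3.03]
ft_force: [-0.2, -0.6, 0.9]
opening: 0.903
grip_force: 0.0
```

arm_command:
  targets:
    - [0,-40,0,0,0.9]
    - [0,-80,0,0,0.9]
    - [0,-120,0,0,0.9]
    - [0,-150,0,0,0.9]
    - [0,-150,0,0,0.9]

```text
t: 15.35
eef_pos: [536.1, 52.1, 233.2]
tcp_rot: [-3.141, 0.001, -3.033]
ft_force: [-0.1, 0.6, 0.4]
opening: 0.904
grip_force: 0.0
```

Run:
```python
from m import *
S=cam('side');T=cam('top')
a=S['frame'][120:220,255:388][...,::-1];b=T['frame'][155:255,220:353][...,::-1]
cv2.imwrite('pics/end.png',cv2.resize(np.hstack([a,b]),(800,300),interpolation=cv2.INTER_CUBIC))
co=max(blobs(S,315,140,(0,105,200),(12,255,255),w=10,h=20)[1]); print(co,onz(S,co[1],co[2],145),proj(S,(519,204,145)))
```

```text
(np.float64(1.984375), np.float64(315.5772637795276), np.float64(149.31742125984252)) [517.37221483 187.14300908 145.        ] (np.float64(313.92085842061806), np.float64(144.9409815475909))
```

View pics/end.png

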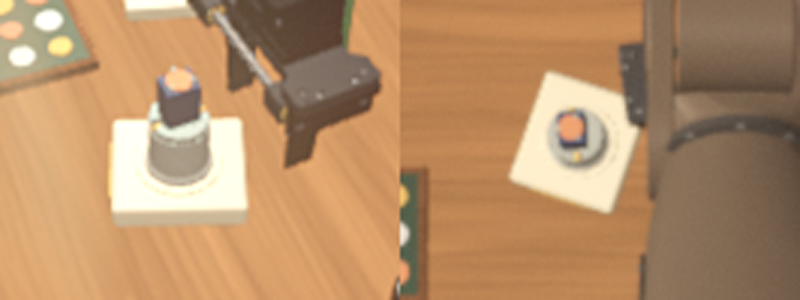

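The chuck stands upright on the spindle (side view crop at about (180,100)), with the brass dogs showing in its slots. The gripper is clear.

```bash
python3 -c "
from cell import env
print(env.job_done())"
```

```text
the job is handed in; nothing more can be done
None
```

The coin chuck is seated upright on the middle-sized stand with its slots over the dogs, pressed home with about 11 to 13 N for a second, and released. The job is handed in; no verdict was returned.

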